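# Clamp the gas bottle and take off its cap of unknown thread hand

### The job

Clamp the gas bottle that has a cam lever beside it: swing the lever all the way down flat, before touching that bottle's cap. Then take that cap off: one bottle has a right-hand and the other a left-hand thread and nobody marked which, so find out by trying it both ways which way it gives, turn it that way until it is free, and lift it off. Finish while still holding the cap upright in the gripper, at least 6 cm above the neck, lever still flat; leave the other bottle and its cap, the paint tin and the wrench alone.

Things in the scene. Friction and masses are not known exactly. Their poses are not given: they have to be found in the camera images.
- stand: Working stand, fixed: dark steel plate 150 x 150 x 14 mm with a squat aluminium gas bottle (86 mm diameter, foot flange 112 mm, tapering above 88 mm to a 48 mm neck) rigidly seated on its centre. The only stand with a cam lever, on its own +y side. Origin: centre of the plate's underside, under the bottle's axis; z up; yaw varies.
- seat (a point): Centre of the working bottle's flat neck ring, 48 mm diameter, on the bottle's axis, 135 mm above the bench; the cap's rim sits here, over a hidden spigot 34 mm in diameter and 16 mm high. z up. Loosening is anticlockwise from above on a right-hand thread, clockwise on a left-hand one; it changes from start to start, cannot be seen.
- cap: Working bottle's black ribbed round cap, 47 mm diameter, 34 mm tall, 40 to 85 g, loose. Origin: centre of its lower rim; z up; x along a thin grey mark across its top. The tightening way it meets a hard stop within 0.25 rad (a light grip then slips round it). The loosening way it runs freely and, turned 1.1 to 1.45 rad from its start, lifts straight off; hard stop near 1.6 rad (back off a little).
- cap_grip (a point): Point on the cap's axis, 25 mm above its rim: a good TCP height to grip the cap's side from above, the fingertips then clear the neck ring by about 6 mm. The thread does not climb as it turns: locked, the cap only has 2 mm of vertical play. Against a stop a 40 N grip feels over 0.45 N m within 0.4 rad of turning; running freely it feels under 0.25 N m.
- clamp (a joint): Cam lever's angle: 0 = flat (level, clamped), grows as the lever rises; starts between 0.7 and 1.1 rad. It stays where it is left; 2 to 3 N at the ball moves it.
- ball (a point): Centre of the black ball, 26 mm diameter, at the end of the steel cam lever (bar 12 mm thick). The lever turns about a level axis along the stand's x, 66 mm from the bottle's axis towards the stand's +y, 45 mm above the bench; the ball is 120 mm from that axis. Flat, it is 186 mm from the bottle's axis, 45 mm above the bench, free space below.
- spare: The second, look-alike gas bottle on its own base plate without a lever, fixed; sizes and origin as for the working stand. Not to be touched.
- spare_cap: The cap on the second bottle, same as the working one, loose; origin at the centre of its lower rim. Leave it alone.
- tin: Paint tin, 104 mm diameter, 118 mm tall, origin at the centre of its underside. Leave it alone.
- wrench: Steel wrench, 190 mm long, lying on the bench to the left of the stands; origin at its underside. Leave it alone.
Not all that is in view belongs to the job. What is shaped like the cap but blue or pink is not meant.

How it is judged:
By the outcome, as a careful person would: the job done as asked, in the order asked, and still so for the second after the job is handed in, while the arm keeps its last pose, push and grip.
It also fails if it takes over 56 s, if anything falls off the work surface, if the arm or the gripper's body presses on something with over 40 N, if the wrist force passes 120 N, or if a joint passes its speed limit or range.

### The arm

A 6-joint arm with a two-finger parallel gripper is mounted at the origin on the work surface. World frame = base frame: x ahead of the robot, y to its left, z up, the work surface at z = 0. Lengths are in m, angles in degrees, forces in N, time in s.
With the tool pointing down it reaches from about 0.375 to 0.9 m from the base axis. Payload 3.1 kg.
Tool frame: the origin (TCP) lies between the finger pads, 19 mm behind the fingertips; this is the grasp point; z points along the fingers, y is the line along which they close (so a half turn about z gives the same grasp; the last joint's range is limited). The gripper opens to 87 mm and grips with 3 to 60 N. Pads are 19 mm wide; open, the fingers measure 117 mm over their backs; the gripper's body (75 mm by 190 mm) begins 51 mm behind the grasp point.
Start: joints at [-86.03, 30.224, 82.088, -0, 67.689, -10.227], TCP at [0.153, -0.606, 0.241] pointing down, gripper open.
Joint ranges: [-176.69, 176.69], [-43.24, 126.21], [12.49, 139.97], [-82, 262], [0, 151.66], [-163.58, 163.58]. Speed limits (degrees/s): [159.86, 159.86, 180, 180, 180, 180].

### API

Orientations are given as a 3x3 rotation matrix whose columns are the frame's x, y, z axes.
In Python, from rig import * gives the robot as it stands.
- The arm moves only by the tool jog_arm, never from a script. Its arguments are lists of equal length, an entry for each row: "delta_pos": the shift along the world's x, y, z in cm, a list of three; "turn": the turn about the world's z in degrees; "grip": the closure, from 0 (fully open) to 1 (shut). In form: {"delta_pos": [[x, y, z], ...], "turn": [turn, ...], "grip": [grip, ...]}. A call has 1 to 12 rows; each row is the pose to reach, as a shift and turn from the pose commanded when the call began; what a row does not reach only later rows make up. A row lasts 1/8 s, in which the tool goes at most 62.5 mm and 10.7 degrees, less where a joint would pass 70% of its speed; a pose out of reach is approached as far as the arm can. A call with a gripper value outside its range is refused whole. The fingers move at their own pace and stop on an object; the grip force is fixed at half the most. Time passes only in rows, so rows that repeat a pose let the fingers close. It gives the time, the measured TCP pose, the force, the opening and the grip force at its end, in the units of the state.
- read_state(): the state, without advancing time (a new reading comes with each control period).
- capture(name): name is "scene" or "top" or "wrist"; returns a dict with "color" (400x640x3 uint8, blue, green, red), "fovy" (degrees; the focal length in pixels is half the picture's height over the tangent of half this angle, whatever the lens; pixels are square), "cx", "cy" (the principal point, pixels), "camera_from_world" (4x4, takes a point from world to camera coordinates). Camera axes: x right, y up, looking along -z (the intrinsics and any distortion apply to the point x, -y, -z); pixel columns grow to the right and rows downward; lengths in m; the calibration is good to about 2 mm. A picture is of the moment at which its call begins. There is no depth.
- hand_in(): hands the job in; it is judged then, once.
The state is a dict: "time_s": time; "joint_positions": joint angles; "qvel": joint speeds; "tau": joint torques, N m; "position": TCP position; "tcp_rot": TCP orientation; "force": force on the tool from outside, world axes, zero at the start; "moment": the same for the moment, N m; "opening": opening from 0.0 (shut) to 1.0 (fully open); "grasp_force": force on a finger pad.
Only numpy, scipy, OpenCV 4.12 (cv2) and the standard library are available. Lean on these libraries where they do the work, as an engineer would, in place of code of your own. Each camera call takes 0.05 s, during which the arm holds its last target. There are 200 camera calls.

## Working session

There is one attempt and no reset: what is moved stays moved. The work goes in short steps, Python scripts to look and compute and a tool call to move; the robot and the scene stay as the last step left them, time stands still between calls to the robot, and variables do not carry over. Pictures are saved under pics/ and viewed, at most 10 in all, crops included, and the job is handed in when it is done.

Besides the shell and the picture viewer there is one more tool, called by a JSON object that holds its "op" and its "data". jog_arm: Moves the arm, as the interface text tells. Its arguments: {"type":"object","properties":{"delta_pos":{"type":"array"},"turn":{"type":"array"},"grip":{"type":"array"}},"required":["delta_pos","turn","grip"]}

```bash
mkdir -p pics; ls; python3 - <<'E'
from rig import *
import cv2,numpy as np
for n in("scene","top"):
    c=capture(n); cv2.imwrite(f"pics/{n}1.png",c["color"]); print(n,c["fovy"],c["cx"],c["cy"],{k:v for k,v in c.items() if k not in("color","fovy","cx","cy")})
s=read_state();print(s)
E
```

```text
pics
scene 50.18722964810199 316.04990757177876 202.92895614215936 {'camera_from_world': array([[-0.03470487,  0.99938156,  0.00566385, -0.06384867],
       [-0.81248879, -0.03151388,  0.58212442,  0.40782847],
       [ 0.5819429 ,  0.01560074,  0.81308   , -1.49938281],
       [ 0.        ,  0.        ,  0.        ,  1.        ]])}
top 45.51565487168176 319.6686996929041 204.82872947539485 {'camera_from_world': array([[ 0.01971339, -0.99956077, -0.02212794,  0.0873964 ],
       [ 0.99024234,  0.01646621,  0.13837981, -0.58880595],
       [-0.13795467, -0.02463996,  0.990132  , -1.14170507],
       [ 0.        ,  0.        ,  0.        ,  1.        ]])}
{'time_s': 0.1, 'joint_positions': array([-8.60309827e+01,  3.02738013e+01,  8.21497928e+01, -9.72779704e-04,
        6.76898005e+01, -1.02280450e+01]), 'qvel': array([-0.0982147 , -0.08348621, -0.16365803,  0.00527426, -0.00202734,
       -0.00308381]), 'tau': array([-3.55431657e-04, -4.40986562e+01, -1.77150124e+01,  6.35505212e-02,
        5.34171949e-02, -3.53212636e-05]), 'position': array([ 0.15325776, -0.60526577,  0.24036357]), 'tcp_rot': array([[ 9.69456367e-01,  2.45263793e-01, -1.52657604e-04],
       [ 2.45263611e-01, -9.69454417e-01,  1.97327475e-03],
       [ 3.35978262e-04, -1.95044513e-03, -9.99998041e-01]]), 'force': array([-0.39871939,  0.35750011, -1.22285503]), 'moment': array([-0.02854823, -0.00122067,  0.00511428]), 'grasp_force': 0.0, 'opening': 0.9981023493625092}
```

View pics/scene1.png

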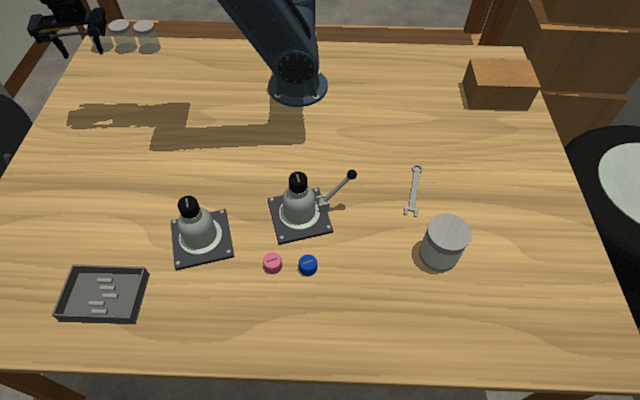

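View pics/top1.png

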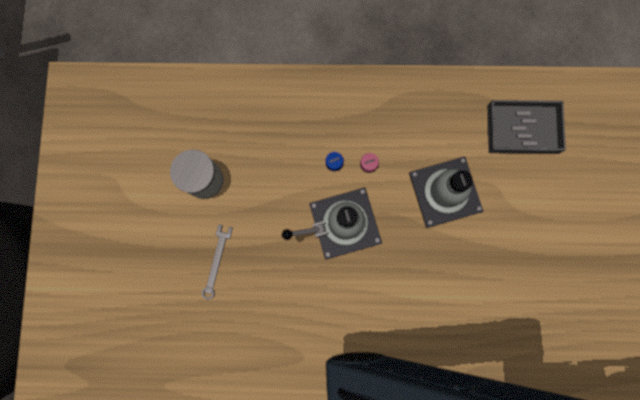

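The scene view shows two bottles with black caps: one at scene (298,182) / top (347,216) with a lever whose ball is at (351,174) / (287,234), and one at scene (188,207) / top (460,181) with no lever. The pink and blue caps lie loose at scene (272,263) and (308,265). The first bottle is the one meant, because only it has a lever. I'll measure it and confirm with a crop.

```bash
cat >h.py <<'E'
from rig import *
import cv2,numpy as np
def K(c):
    f=200/np.tan(np.radians(c["fovy"]/2)); return f
def ray(c,u,v):
    f=K(c);T=c["camera_from_world"];R=T[:3,:3]
    d=R.T@np.array([(u-c["cx"])/f,-(v-c["cy"])/f,-1.]);return -R.T@T[:3,3],d/np.linalg.norm(d)
def proj(c,p):
    q=c["camera_from_world"][:3]@np.append(p,1);f=K(c);return c["cx"]-f*q[0]/q[2],c["cy"]+f*q[1]/q[2]
def tri(rs):
    A=sum(np.eye(3)-np.outer(d,d) for o,d in rs);b=sum((np.eye(3)-np.outer(d,d))@o for o,d in rs);return np.linalg.solve(A,b)
def plane(c,u,v,z):
    o,d=ray(c,u,v);return o+d*(z-o[2])/d[2]
def blob(c,u,v,w,thr=45):
    im=c["color"];m=np.zeros(im.shape[:2],np.uint8);m[v-w:v+w,u-w:u+w]=(im[v-w:v+w,u-w:u+w].max(2)<thr)*255
    n,l,s,ce=cv2.connectedComponentsWithStats(m);i=1+np.argmax(s[1:,4]);return ce[i],s[i]
E
python3 - <<'E'
from h import *
S=capture("scene");T=capture("top")
for n,a,b in(("ball",(351,174,12),(287,234,12)),("cap",(298,182,16),(347,216,16)),("sparecap",(188,207,16),(460,181,16))):
    x=blob(S,*a);y=blob(T,*b);rs=[ray(S,*x[0]),ray(T,*y[0])];p=tri(rs)
    print(n,x,y,p.round(4),proj(S,p),proj(T,p))
# plate corners in top (bolts region) : dark plate min-area rect
cs=[(310,204),(363,188),(382,241),(327,259)]
print([plane(T,u,v,.014).round(4) for u,v in cs],np.mean([plane(T,u,v,.014) for u,v in cs],0))
a=cv2.resize(S["color"][150:260,240:380],None,fx=4,fy=4,interpolation=2);b=cv2.resize(T["color"][170:280,270:400],None,fx=4,fy=4,interpolation=2)[:, :240*2]
im=np.hstack([a,b]);cv2.imwrite("pics/crop.png",cv2.resize(im,(800,int(im.shape[0]*800/im.shape[1]))))
E
```

```text
ball (array([351.40322581, 174.11290323]), array([348, 170,   8,   9,  62], dtype=int32)) (array([286.875   , 234.203125]), array([283, 230,   9,   9,  64], dtype=int32)) [0.5052 0.1696 0.1399] (np.float64(350.9285276698426), np.float64(174.12961000880506)) (np.float64(286.3396531491516), np.float64(234.1948302687164))
cap (array([297.6       , 182.66101695]), array([289, 172,  18,  22, 295], dtype=int32)) (array([346.83333333, 216.71969697]), array([337, 207,  21,  20, 264], dtype=int32)) [0.5461 0.0351 0.1499] (np.float64(297.13757261080497), np.float64(182.65337941065235)) (np.float64(346.3220363389615), np.float64(216.7378062262175))
sparecap (array([188.45722714, 207.10914454]), array([178, 196,  22,  23, 339], dtype=int32)) (array([460.31117825, 180.97280967]), array([450, 170,  23,  22, 331], dtype=int32)) [ 0.6311 -0.2189  0.1516] (np.float64(187.91626880470355), np.float64(207.05974437182115)) (np.float64(459.745211384496), np.float64(181.05815122930002))
[array([0.5927, 0.1234, 0.014 ]), array([ 0.6362, -0.0108,  0.014 ]), array([ 0.502 , -0.0594,  0.014 ]), array([0.4545, 0.0777, 0.014 ])] [0.54636175 0.03274216 0.014     ]
```

View pics/crop.png

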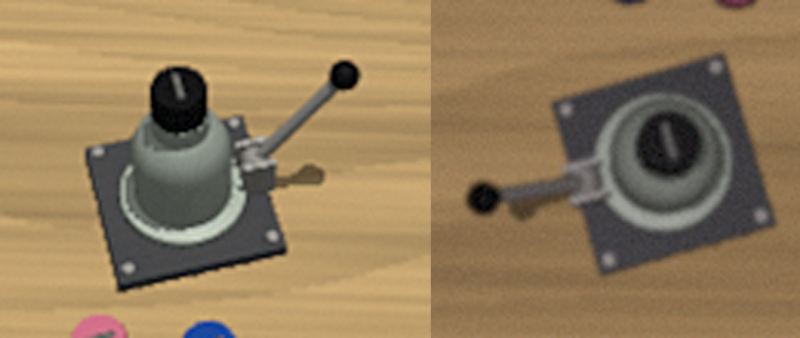

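The crop confirms it: the bottle with the lever carries the plain black cap, and its plate has yaw about 17.5°. The ball is at (0.505, 0.170, 0.140), which puts the lever at about 0.90 rad, and the cap axis is at about (0.546, 0.0345). I'm moving the closed fingers to above the ball.

{"op": "jog_arm", "data": {"delta_pos": [[3.7, 4.3, 0], [7.4, 8.6, 0], [11.1, 12.9, 0], [14.9, 17.1, 0], [18.6, 21.4, 0], [22.3, 25.7, 0], [26, 30, 0], [27, 35.5, 0], [28, 41, 0], [29, 46.5, 0], [30, 52, 0], [31, 57, 0]], "turn": [0, 0, 0, 0, 0, 0, 0, 0, 0, 0, 0, 0], "grip": [1, 1, 1, 1, 1, 1, 1, 1, 1, 1, 1, 1]}}

```text
time_s: 1.7
position: [0.4633, -0.034, 0.2413]
tcp_rot: [[0.969, 0.245, 0.0], [0.245, -0.969, 0.0], [0.0, 0.0, -1.0]]
force: [0.6, -1.1, 1.0]
opening: 0.001
grasp_force: 0.0
```

{"op": "jog_arm", "data": {"delta_pos": [[1, 5, 0], [2, 10, 0], [3, 15, 0], [4.1, 20.7, 0], [4.1, 20.7, -3], [4.1, 20.7, -5], [4.1, 20.7, -5]], "turn": [0, 0, 0, 0, 0, 0, 0], "grip": [1, 1, 1, 1, 1, 1, 1]}}

```text
time_s: 2.58
position: [0.5029, 0.1712, 0.1898]
tcp_rot: [[0.969, 0.246, -0.004], [0.246, -0.969, -0.001], [-0.004, -0.001, -1.0]]
force: [0.3, -0.1, 0.4]
opening: 0.004
grasp_force: 0.0
```

```bash
python3 - <<'E'
from h import *
c=capture("scene");a=c["color"][110:240,260:430]
w=capture("wrist")["color"]
a=cv2.resize(a,(523,400),interpolation=2)
im=np.hstack([a,w]);cv2.imwrite("pics/a2.png",cv2.resize(im,(800,int(400*800/im.shape[1]))))
s=read_state();print(s["position"],s["force"],s["joint_positions"])
u=np.array([-.301,.954]);o=np.array([.5462,.0345])
for t in(.9,.75,.6,.45,.3,.15,0): print(t,(o+u*(.066+.12*np.cos(t))).round(4),round(.045+.12*np.sin(t)+.032,4))
E
```

```text
[0.50463425 0.17105273 0.19157514] [-0.26713296 -0.02876376  0.12585796] [6.70091451e+00 2.70488035e+01 9.82690410e+01 4.60131126e-05
 5.46609889e+01 8.25151123e+01]
0.9 [0.5039 0.1686] 0.171
0.75 [0.4999 0.1812] 0.1588
0.6 [0.4965 0.1919] 0.1448
0.45 [0.4938 0.2005] 0.1292
0.3 [0.4918 0.2068] 0.1125
0.15 [0.4906 0.2107] 0.0949
0 [0.4902 0.2119] 0.077
```

View pics/a2.png

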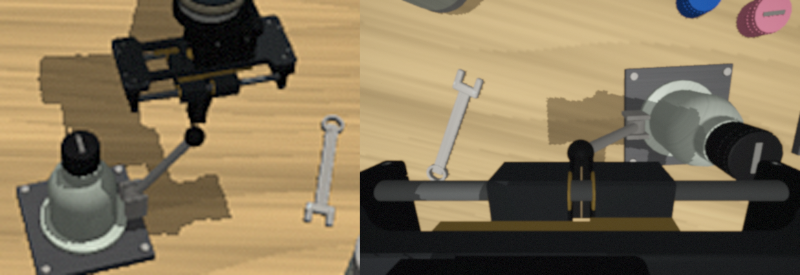

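The picture shows the closed fingertips right above the ball (scene crop (195,135)). I'm pushing it down along its arc.

{"op": "jog_arm", "data": {"delta_pos": [[0, -0.1, -2], [-0.4, 1.0, -3.2], [-0.6, 1.6, -3.9], [-0.75, 2.1, -4.6], [-0.9, 2.5, -5.4], [-1.0, 2.95, -6.2], [-1.2, 3.6, -7.8], [-1.3, 3.9, -8.8], [-1.35, 4.0, -9.6], [-1.4, 4.1, -10.6], [-1.4, 4.1, -11.2], [-1.4, 4.1, -11.3]], "turn": [0, 0, 0, 0, 0, 0, 0, 0, 0, 0, 0, 0], "grip": [1, 1, 1, 1, 1, 1, 1, 1, 1, 1, 1, 1]}}

```text
time_s: 4.18
position: [0.49, 0.2119, 0.0777]
tcp_rot: [[0.969, 0.245, -0.001], [0.245, -0.969, -0.0], [-0.001, 0.0, -1.0]]
force: [-0.5, 0.1, 1.6]
opening: 0.008
grasp_force: 0.6
```

```bash
python3 - <<'E'
from h import *
c=capture("scene");a=c["color"][110:240,260:430]
cv2.imwrite("pics/a3.png",cv2.resize(a,(680,520),interpolation=2))
s=read_state();print(s["position"],s["force"],s["joint_positions"])
E
```

```text
[0.4900311  0.21183125 0.07785931] [-0.43202896  0.21309646 -0.35992025] [ 1.13843972e+01  3.77801771e+01  1.02540098e+02 -1.99888570e-02
  3.97416306e+01  8.72012002e+01]
```

View pics/a3.png

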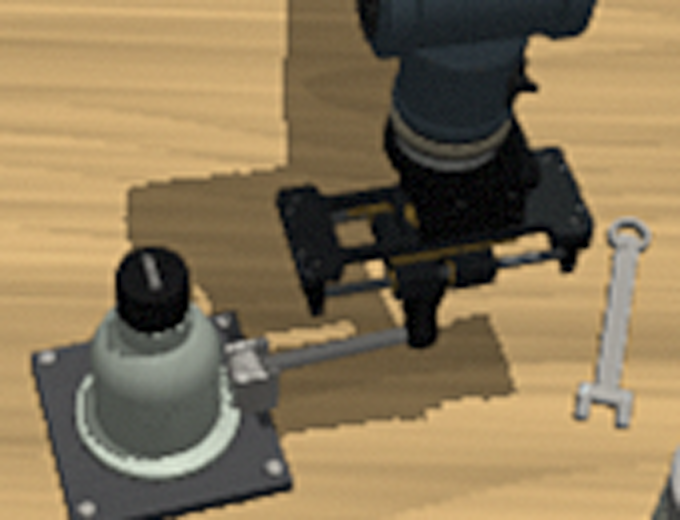

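The lever is nearly flat, with the ball at crop (421,338). I'm pressing until it meets the stop.

{"op": "jog_arm", "data": {"delta_pos": [[0, 0, -0.2], [0, 0, -0.4], [0, 0, -0.4]], "turn": [0, 0, 0], "grip": [1, 1, 1]}}

```text
time_s: 4.6
position: [0.4904, 0.212, 0.0762]
tcp_rot: [[0.969, 0.246, 0.001], [0.246, -0.969, -0.0], [0.001, 0.0, -1.0]]
force: [-3.2, -1.5, 13.6]
opening: 0.01
grasp_force: 7.1
```

The stop is reached: 13.6 N at TCP z = 0.0762. I'm retracting, opening and moving above the cap, turning the wrist to mid-range on the way.

{"op": "jog_arm", "data": {"delta_pos": [[0, 0, 4], [0, 0, 10], [0, 0, 16], [0.5, -2, 17.6], [2, -6, 17.6], [3.5, -11, 17.6], [5, -15.5, 17.6], [5.6, -17.75, 17.6], [5.6, -17.75, 17.6], [5.6, -17.75, 17.6], [5.6, -17.75, 17.6], [5.6, -17.75, 17.6]], "turn": [0, 0, 0, 10, 20, 30, 40, 50, 60, 70, 79, 79], "grip": [1, 1, 1, 0, 0, 0, 0, 0, 0, 0, 0, 0]}}

```text
time_s: 6.1
position: [0.5462, 0.0344, 0.2503]
tcp_rot: [[-0.054, 0.999, 0.0], [0.999, 0.054, -0.0], [-0.0, 0.0, -1.0]]
force: [-0.4, 0.9, -1.1]
opening: 0.938
grasp_force: 0.0
```

```bash
python3 - <<'E'
from h import *
c=capture("scene")["color"][130:250,230:400];t=capture("top")
w=capture("wrist");cv2.imwrite("pics/w4.png",np.vstack([np.hstack([cv2.resize(c,(400,282)),cv2.resize(t["color"][170:280,250:400],(400,282))]),cv2.resize(w["color"],(480,300))[:, :].copy() if 0 else cv2.copyMakeBorder(cv2.resize(w["color"],(480,300)),0,0,0,320,0)]))
print(w["fovy"],[proj(w,np.array([.5462,.0345,z])) for z in(.169,.135)])
s=read_state();print(s["position"],s["joint_positions"])
E
```

```text
63.92541533082283 [(np.float64(320.0423192717008), np.float64(210.4797164509563)), (np.float64(320.25563693516733), np.float64(197.6460818615052))]
[0.54630575 0.03456743 0.25028632] [-8.07592972e+00  2.36070869e+01  9.27126944e+01 -6.11944454e-03
  6.36690782e+01 -1.11550429e+01]
```

View pics/w4.png

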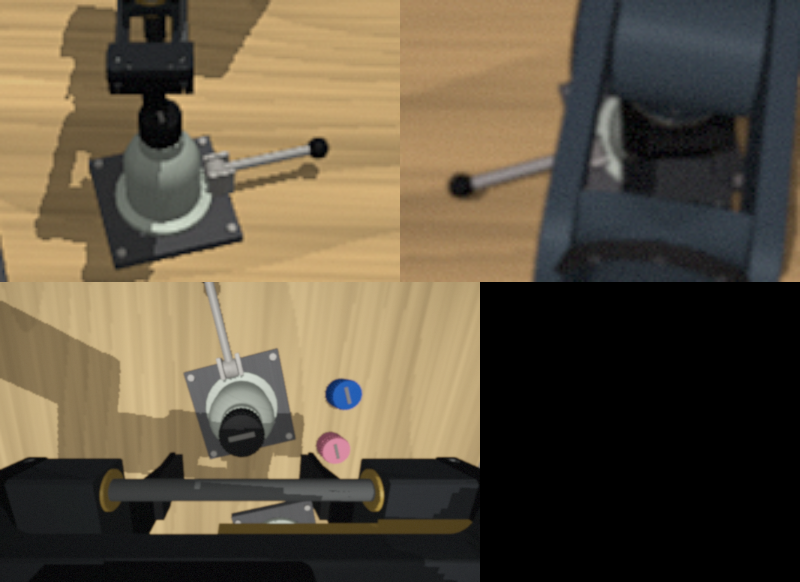

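The lever is flat, and the cap sits in the middle between the fingers (wrist panel (241,434), as predicted). I'm descending and gripping.

{"op": "jog_arm", "data": {"delta_pos": [[0, 0, -3], [0, 0, -6], [0, 0, -8], [0, 0, -9], [0, 0, -9], [0, 0, -9], [0, 0, -9], [0, 0, -9], [0, 0, -9], [0, 0, -9]], "turn": [0, 0, 0, 0, 0, 0, 0, 0, 0, 0], "grip": [0, 0, 0, 0, 1, 1, 1, 1, 1, 1]}}

```text
time_s: 7.5
position: [0.5464, 0.0346, 0.1606]
tcp_rot: [[-0.056, 0.998, 0.0], [0.998, 0.056, -0.0], [-0.0, 0.0, -1.0]]
force: [-1.1, -0.2, 2.3]
opening: 0.515
grasp_force: 30.0
```

```bash
python3 -c "
from rig import *
s=read_state();print({k:s[k] for k in('position','force','moment','opening','grasp_force')})"
```

```text
{'position': array([0.54644999, 0.03460942, 0.16056875]), 'force': array([-1.06184049, -0.2363855 ,  2.34661349]), 'moment': array([ 0.00993559, -0.02545186, -0.0159536 ]), 'opening': 0.5147015491503503, 'grasp_force': 30.000328821188305}
```

A clean grip: 45 mm opening, 30 N. I'm trying anticlockwise first.

{"op": "jog_arm", "data": {"delta_pos": [[0, 0, 0], [0, 0, 0], [0, 0, 0], [0, 0, 0], [0, 0, 0]], "turn": [5, 10, 15, 20, 20], "grip": [1, 1, 1, 1, 1]}}

```text
time_s: 8.12
position: [0.5466, 0.0346, 0.1606]
tcp_rot: [[-0.393, 0.92, 0.001], [0.92, 0.393, -0.0], [-0.0, 0.001, -1.0]]
force: [-0.2, 0.3, 2.5]
opening: 0.515
grasp_force: 30.0
```

```bash
cat >st.py <<'E'
from rig import *
import numpy as np
s=read_state();print({k:np.round(s[k],3) for k in('position','force','moment','opening','grasp_force','joint_positions')})
E
python3 st.py
```

```text
{'position': array([0.547, 0.035, 0.161]), 'force': array([-0.185,  0.345,  2.482]), 'moment': array([-0.001, -0.118,  0.107]), 'opening': np.float64(0.515), 'grasp_force': np.float64(30.0), 'joint_positions': array([-8.0720e+00,  3.0667e+01,  9.7713e+01,  2.0000e-03,  5.1576e+01,
       -3.1217e+01])}
```

0.107 N·m after 20°, so it looks free. Now the other way, to 23° past the start.

{"op": "jog_arm", "data": {"delta_pos": [[0, 0, 0], [0, 0, 0], [0, 0, 0], [0, 0, 0], [0, 0, 0], [0, 0, 0]], "turn": [-8, -16, -24, -32, -38, -43], "grip": [1, 1, 1, 1, 1, 1]}}

```text
time_s: 8.88
position: [0.5456, 0.0343, 0.1605]
tcp_rot: [[0.338, 0.941, -0.002], [0.941, -0.338, -0.002], [-0.002, -0.001, -1.0]]
force: [-2.3, -1.3, 3.9]
opening: 0.511
grasp_force: 30.0
```

```bash
python3 st.py
```

```text
{'position': array([0.546, 0.034, 0.161]), 'force': array([-2.313, -1.343,  3.949]), 'moment': array([-0.167,  0.299,  1.014]), 'opening': np.float64(0.511), 'grasp_force': np.float64(30.03), 'joint_positions': array([-8.055, 30.652, 97.759, -0.152, 51.662, 11.813])}
```

Clockwise meets a hard stop (1.01 N·m), so the thread is right-handed and anticlockwise loosens. I'm turning it that way.

{"op": "jog_arm", "data": {"delta_pos": [[0, 0, 0], [0, 0, 0], [0, 0, 0], [0, 0, 0], [0, 0, 0], [0, 0, 0], [0, 0, 0], [0, 0, 0], [0, 0, 0], [0, 0, 0], [0, 0, 0], [0, 0, 0]], "turn": [8, 16, 24, 32, 40, 48, 56, 64, 72, 79, 85, 85], "grip": [1, 1, 1, 1, 1, 1, 1, 1, 1, 1, 1, 1]}}

```text
time_s: 10.38
position: [0.5475, 0.0347, 0.1606]
tcp_rot: [[-0.907, 0.422, 0.003], [0.422, 0.907, 0.0], [-0.002, 0.001, -1.0]]
force: [1.2, 1.5, 0.7]
opening: 0.514
grasp_force: 30.0
```

```bash
python3 st.py
```

```text
{'position': array([0.548, 0.035, 0.161]), 'force': array([1.188, 1.521, 0.732]), 'moment': array([ 0.289, -0.605,  0.028]), 'opening': np.float64(0.514), 'grasp_force': np.float64(30.0), 'joint_positions': array([-8.0610e+00,  3.0688e+01,  9.7668e+01,  4.6000e-02,  5.1490e+01,
       -7.3134e+01])}
```

Still free (0.03 N·m). Continuing to find the end stop.

{"op": "jog_arm", "data": {"delta_pos": [[0, 0, 0], [0, 0, 0], [0, 0, 0]], "turn": [4, 8, 8], "grip": [1, 1, 1]}}

```text
time_s: 10.75
position: [0.5478, 0.0348, 0.1606]
tcp_rot: [[-0.956, 0.292, 0.004], [0.292, 0.956, 0.0], [-0.003, 0.001, -1.0]]
force: [3.9, 2.1, -0.3]
opening: 0.512
grasp_force: 30.0
```

```bash
python3 st.py
```

```text
{'position': array([0.548, 0.035, 0.161]), 'force': array([ 3.913,  2.133, -0.317]), 'moment': array([ 0.437, -0.864,  0.02 ]), 'opening': np.float64(0.512), 'grasp_force': np.float64(30.0), 'joint_positions': array([-8.0590e+00,  3.0691e+01,  9.7651e+01,  6.1000e-02,  5.1462e+01,
       -8.1106e+01])}
```

A gentle lift test.

{"op": "jog_arm", "data": {"delta_pos": [[0, 0, 0.2], [0, 0, 0.4], [0, 0, 0.4]], "turn": [0, 0, 0], "grip": [1, 1, 1]}}

```text
time_s: 11.12
position: [0.5474, 0.0352, 0.1641]
tcp_rot: [[-0.956, 0.292, 0.003], [0.292, 0.956, 0.001], [-0.002, 0.002, -1.0]]
force: [5.2, 3.5, -2.1]
opening: 0.512
grasp_force: 30.0
```

```bash
python3 st.py
```

```text
{'position': array([0.547, 0.035, 0.164]), 'force': array([ 5.17 ,  3.485, -2.105]), 'moment': array([ 0.603, -0.94 , -0.016]), 'opening': np.float64(0.512), 'grasp_force': np.float64(30.0), 'joint_positions': array([ -8.038,  30.382,  97.503,   0.109,  51.981, -81.12 ])}
```

The cap came up 3.5 mm with only 2 N, so it is free. I'm easing the side load and lifting it straight up.

{"op": "jog_arm", "data": {"delta_pos": [[0.07, 0.05, 0.2], [0.07, 0.05, 0.6], [0.07, 0.05, 1.0], [0.07, 0.05, 1.4], [0.07, 0.05, 1.8], [0.07, 0.05, 2.2], [0.07, 0.05, 3], [0.07, 0.05, 5], [0.07, 0.05, 7], [0.07, 0.05, 9], [0.07, 0.05, 9.5], [0.07, 0.05, 9.5]], "turn": [0, 0, 0, 0, 0, 0, 0, 0, 0, 0, 0, 0], "grip": [1, 1, 1, 1, 1, 1, 1, 1, 1, 1, 1, 1]}}

```text
time_s: 12.62
position: [0.5469, 0.0351, 0.2594]
tcp_rot: [[-0.957, 0.289, 0.0], [0.289, 0.957, -0.0], [-0.0, -0.0, -1.0]]
force: [0.5, 0.1, -0.8]
opening: 0.515
grasp_force: 30.0
```

```bash
python3 st.py; python3 - <<'E'
from h import *
c=capture("scene")["color"][90:250,230:400];w=capture("wrist")["color"]
cv2.imwrite("pics/w5.png",np.hstack([cv2.resize(c,(425,400),interpolation=2),cv2.resize(w[:,140:500],(360,400))]))
E
```

```text
{'position': array([0.547, 0.035, 0.259]), 'force': array([ 0.452,  0.058, -0.816]), 'moment': array([ 0.064, -0.137, -0.032]), 'opening': np.float64(0.515), 'grasp_force': np.float64(30.0), 'joint_positions': array([-8.0090e+00,  2.3028e+01,  9.2017e+01, -4.0000e-03,  6.4942e+01,
       -8.1206e+01])}
```

View pics/w5.png

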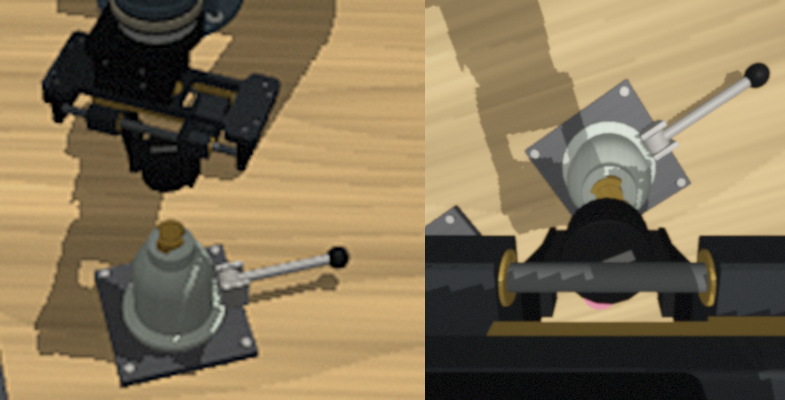

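The cap is off and held upright at scene crop (165,165). The brass spigot shows at (170,235), and the lever is still flat with its ball at (338,257). I'll check the ball's pixel numerically before handing in.

```bash
python3 - <<'E'
from h import *
S=capture("scene");x=blob(S,365,193,12)
print(x[0],[(t,np.round(proj(S,np.array([.5462-.301*(.066+.12*np.cos(t)),.0345+.954*(.066+.12*np.cos(t)),.045+.12*np.sin(t)])),1)) for t in(0,.05,.1)])
s=read_state();print(s["position"],s["time_s"])
if np.hypot(*(x[0]-proj(S,np.array([.4902,.2119,.045]))))<2.5: print(hand_in())
E
```

```text
[364.83673469 192.57142857] [(0, array([363.8, 192.4])), (0.05, array([363.9, 191.1])), (0.1, array([364. , 189.8]))]
[0.546375   0.03518448 0.25833624] 12.775
the job is handed in; nothing more can be done
None
```

I pressed the lever flat first, then found the cap loosens anticlockwise (clockwise met a hard stop), lifted it off, and handed in at 12.8 s with it held upright about 10 cm above the neck and the lever still flat.

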